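Seat the keyed disc of the label winder

ROBOT

A 7-joint arm with a two-finger parallel gripper is mounted at the origin on a cart in front of the work surface, level with it; the furniture and walls round the work are solid. World frame = base frame: x ahead of the robot, y to its left, z up, the work surface at z = 0. Lengths are in m, angles in rad, forces in N, time in s.
With the tool pointing down it reaches from about 0.4 to 0.875 m from the base axis. Payload 19.3 kg.
Tool frame: the origin (TCP) lies at the very end of the fingers, on their centre line; the grasp point (between the pads) lies 19 mm behind it; x points along the fingers, y is the direction in which the jaws open and shut, and the axes are right-handed (so a half turn about x gives the same grasp; the last joint's range is limited). The gripper opens to 85 mm and grips with 20 to 120 N. Pads are 22 mm wide; open, the fingers measure 114 mm over their backs; the gripper's body (76 mm by 85 mm) begins 54 mm behind the grasp point. The pads swing forward as they close: fully open they stand 13 mm farther back than shut.
Start: joints at [1.265, 0.521, -0.036, 1.599, 0.021, 1.021, -0.113], TCP at [0.146, -0.608, 0.192] pointing down, gripper open.
Joint ranges: [-2.91, 2.91], [-0.3, 2.13], [-1.5, 1.42], [0.17, 2.43], [-1.26, 4.41], [0.16, 1.93], [-2.52, 2.52]. Speed limits (rad/s): [1.89, 1.89, 2.39, 2.39, 3.01, 3.01, 3.01].

INTERFACE

Orientations are given as [roll, pitch, yaw] about the fixed x, y, z axes, in that order (R = Rz(yaw) Ry(pitch) Rx(roll)).
In Python, from workcell import bot, grab_frame, job_done gives the robot as it stands.
- The arm moves only by the shell command python3 -m pendant 'ROWS' [OPENING] [FORCE]. ROWS is JSON, a list of rows, each a list of 4 numbers: the shift along the tool's x, y, z in mm, then the turn about the tool's x in degrees. A call has 1 to 12 rows; each row shifts and turns the commanded pose from where the row before left it, along the tool's axes as they then stand; what a row does not reach is not made up. A row lasts 1/8 s, in which the tool goes at most 62.5 mm and 10.7 degrees, less where a joint would pass 70% of its speed; a pose out of reach is approached as far as the arm can. A call is refused whole if a number of a shift passes 62.5 or a number of a turn 10.7, either way. A call with a gripper value outside its range is refused whole. OPENING is the opening, from -1 (shut) to 1 (fully open), set as the call begins (- or left out, the last holds). The fingers move at their own pace and stop on an object; FORCE is the grip in N (left out, the last holds). Time passes only in rows, so rows that do not move let the fingers close. It gives the time, the measured TCP pose, the force and the opening at its end, in the units of the state.
- bot.observe(): the state, without advancing time (a new reading comes with each control period).
- grab_frame(name): name is "side" or "top"; returns a dict with "img" (400x640x3 uint8, red, green, blue), "fovy" (degrees; the focal length in pixels is half the picture's height over the tangent of half this angle, whatever the lens; pixels are square), "cx", "cy" (the principal point, pixels), "R" (3x3) and "t" (3): a world point X has camera coordinates R X + t. Camera axes: x right, y down, z forward; pixel columns grow to the right and rows downward; lengths in m; the calibration is good to about 2 mm. A picture is of the moment at which its call begins. There is no depth.
- job_done(): hands the job in, once; it reports no verdict.
The state is a dict: "clock": time; "qpos": joint angles; "qd": joint speeds; "joint_efforts": joint torques, N m; "position": TCP position; "tool_rot": TCP orientation; "force": force on the tool from outside, world axes, zero at the start; "moment": the same for the moment, N m; "grip_width": finger opening in m.
Only numpy, scipy, OpenCV 4.12 (cv2) and the standard library are available. Lean on these libraries where they do the work, as an engineer would, in place of code of your own. Each camera call takes 0.05 s, during which the arm holds its last target.

TASK

The label winder's metal disc lies on its spindle with its notch turned away from the drive key. Using the fingertips only, push on a finger post to turn the disc until the notch stands over the key, then press gently on the hub until the disc is fully home on the key. Do not lift or tip the disc, leave the other things on the worktop where they are, and let go at the end.

Things in the scene. Friction and masses are not known exactly. Their poses are not given: they have to be found in the camera images.
- winder: Label winder: a low round black housing, 156 mm across, flat deck 28 mm above the worktop, fixed to the worktop. Origin on its axis at the underside; z up. On the axis stands a steel spindle, 16 mm across, 61 mm high. Its x axis points from the spindle to the drive key.
- key_top (a point): Top of the winder's drive key: a steel rib on the deck, 10 mm wide, its length along the radius from 54 to 74 mm from the axis, with a rounded top 44.8 mm above the worktop. This point is on top of it, 62 mm from the axis; the key's outer end sticks out beyond the disc's rim, where it is seen from above.
- disc: The keyed disc: bare metal flange, 128 mm across, 6 mm thick, with a hub cap and two black finger posts. Loose, about 0.2 kg; its hub sits over the spindle (1 mm of play), on which it turns freely. Origin on its axis at the underside; z up; x points to the notch. Its underside is 46 mm above the worktop at the start, 34 mm when fully seated; it goes down only where the notch is over the key.
- notch (a point): The only notch in the disc's rim, open to the outside, 16 mm wide, from the rim (64 mm from the axis) in to 46 mm. This point is in its middle, 62 mm from the axis, half-way through the flange's thickness.
- hub_top (a point): Middle of the flat top of the disc's hub cap, which is 34 mm across and stands 36 mm above the disc's underside. The place to press.
- post_left (a point): One finger post of the disc: upright black peg, 12 mm across, reaching 27 mm above the disc's underside, 48 mm from the axis on the disc's +y side (notch at 0 degrees, this post at 90 degrees). This point is on its axis, 16 mm above the disc's underside.
- post_right (a point): The other finger post, same size, opposite, on the disc's -y side. This point is on its axis, 16 mm above the disc's underside.
- collar (a joint): Steel collar on the spindle, 45 mm across, under the disc, which carries it: 0 raised (start), 0.012 m all the way down. It slides stiffly (about 6 N, plus a little damping) and stays where it is left; the disc's weight does not move it.
- stapler: Bystander: black office stapler, 141 x 36 x 49 mm high, to the left of the winder; origin under its centre.
- staple_box: Bystander: small green and tan carton of staples, 42 x 68 x 19 mm high, to the right of the winder; origin under its centre.
- sticky_notes: Bystander: yellow block of sticky notes, 50 x 50 x 18 mm high, farther right; origin under its centre.
- glue_stick: Bystander: glue stick standing upright behind the winder, 30 mm across, 96 mm high; origin under its centre.
- label_roll: Bystander: white roll of labels behind the winder, 44 mm across, 30 mm high; origin under its centre.
- bulldog_clip_2: Bystander: red spring clip, 43 x 41 x 17 mm, behind the winder; origin under its centre.
- pencil: Bystander: green pencil lying behind the winder to the left, 123 mm long, 7 mm thick; origin under its centre.

How it is judged:
By the outcome, as a careful person would: the job done as asked, in the order asked, and still so for the second after the job is handed in, with the robot touching nothing.
It also fails if it takes over 72 s, if anything falls off the work surface, if the arm or the gripper's body presses on something with over 40 N, if the wrist force passes 120 N, or if a joint passes its speed limit or range.

## Working session

There is one attempt and no reset: what is moved stays moved. The work goes in short steps, Python scripts to look and compute and a shell command to move; the robot and the scene stay as the last step left them, time stands still between calls to the robot, and variables do not carry over. Pictures are saved under pics/ and viewed, and the job is handed in when it is done.

```bash
ls; mkdir -p pics; python3 - <<'E'
from workcell import bot, grab_frame
import cv2
s=bot.observe(); print(s)
for n in("side","top"):
    f=grab_frame(n); cv2.imwrite(f"pics/{n}0.png",f["img"][:,:,::-1]); print(n,f["fovy"],f["cx"],f["cy"],f["R"],f["t"])
E
```

```text
pics
{'clock': 0.0, 'qpos': array([ 1.26482037,  0.52202702, -0.03635202,  1.60000642,  0.02122782,
        1.02115181, -0.11278353]), 'qd': array([ 0.00058691,  0.00245328, -0.00071727,  0.00130684,  0.00110108,
       -0.00333004, -0.00034587]), 'joint_efforts': array([-5.01282066e-04, -9.27102900e+01,  1.97907574e+00, -3.69926798e+01,
        1.77577062e-02,  8.18684144e-03,  2.19014890e-05]), 'position': array([ 0.14586854, -0.6073238 ,  0.19191797]), 'tool_rot': array([-1.4879264 ,  1.56958968,  1.88948457]), 'force': array([-0.2231404 ,  0.23390378, -1.0470851 ]), 'moment': array([-0.03046968,  0.02246197,  0.00925945]), 'grip_width': 0.08576244313100286}
side 53.429369573043246 318.94547508160605 202.02398980837287 [[ 0.98864442 -0.14916314  0.01823661]
 [-0.05297201 -0.45949075 -0.8866015 ]
 [ 0.14062782  0.87556759 -0.46217443]] [-0.52454241  0.20748913  0.89408142]
top 46.335657803820816 316.98611346863424 203.92786792807183 [[-0.01688776 -0.9998303  -0.00735976]
 [-0.99765313  0.01733857 -0.06623906]
 [ 0.06635543  0.00622386 -0.99777664]] [0.24249335 0.57393357 1.09267682]
```

View pics/side0.png

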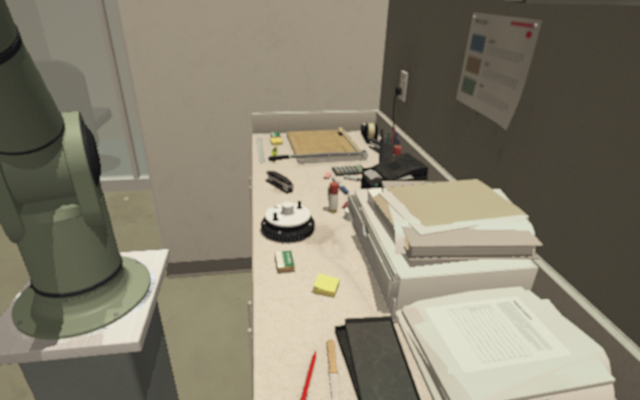

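View pics/top0.png

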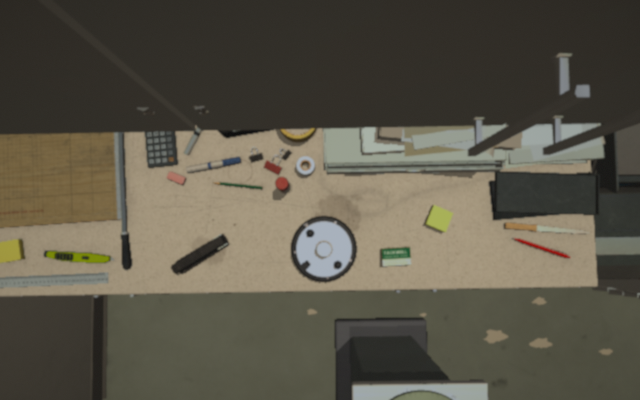

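The top view shows the winder at about (323,249), with the notch near (304,267). The side view shows it at about (288,220). I'll enlarge both.

```bash
python3 - <<'E'
import cv2
a=cv2.imread("pics/top0.png")[205:295,270:380]; cv2.imwrite("pics/top0c.png",cv2.resize(a,None,fx=6.5,fy=6.5,interpolation=cv2.INTER_CUBIC))
a=cv2.imread("pics/side0.png")[190:250,250:330]; cv2.imwrite("pics/side0c.png",cv2.resize(a,None,fx=9,fy=9,interpolation=cv2.INTER_CUBIC))
E
```

```text
(no output)
```

View pics/top0c.png

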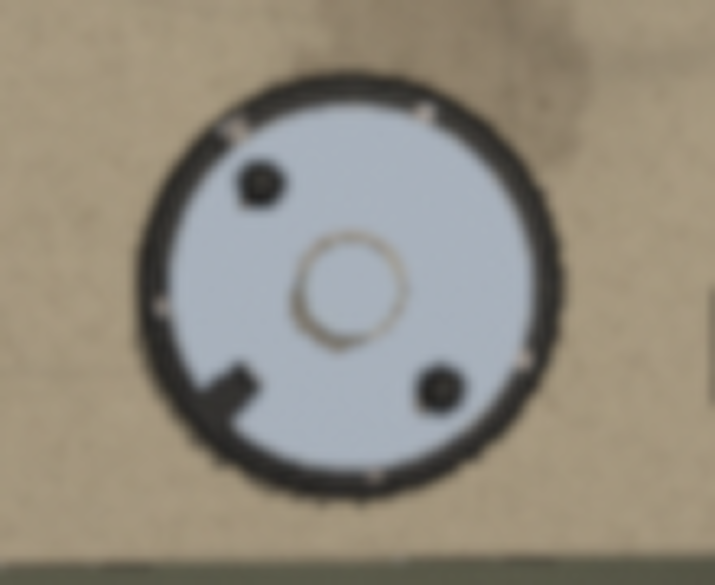

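View pics/side0c.png

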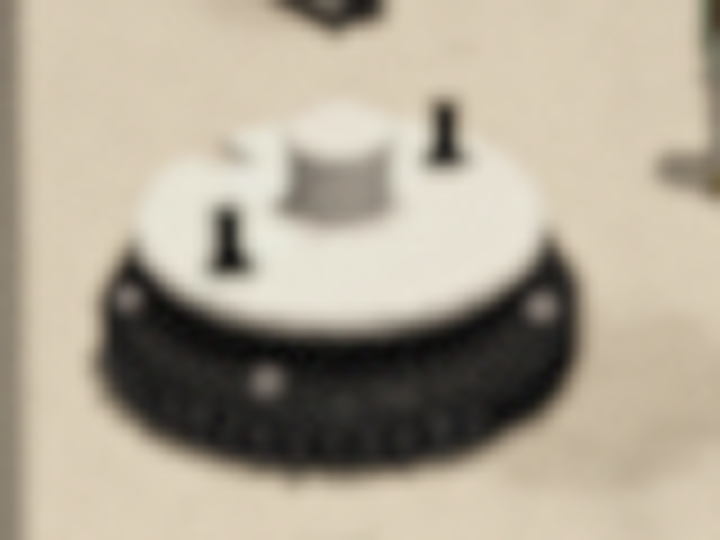

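Top crop (scale 6.5, offset 270,205): posts near (260,184) and (440,390), and the notch near (233,395). There are bright spots on the deck at (235,128), (425,112), (525,358), (375,475) and (162,305), and (235,128) is the largest. I'll work out which one is the key.

```bash
cat > h.py <<'E'
import numpy as np, cv2
from workcell import bot, grab_frame
C={"side":(53.429369573043246,318.94547508160605,202.02398980837287,np.array([[ 0.98864442,-0.14916314,0.01823661],[-0.05297201,-0.45949075,-0.8866015],[0.14062782,0.87556759,-0.46217443]]),np.array([-0.52454241,0.20748913,0.89408142])),
"top":(46.335657803820816,316.98611346863424,203.92786792807183,np.array([[-0.01688776,-0.9998303,-0.00735976],[-0.99765313,0.01733857,-0.06623906],[0.06635543,0.00622386,-0.99777664]]),np.array([0.24249335,0.57393357,1.09267682]))}
def proj(n,X):
    f,cx,cy,R,t=C[n]; F=200/np.tan(np.radians(f/2)); c=R@np.asarray(X,float)+t
    return np.array([cx+F*c[0]/c[2],cy+F*c[1]/c[2]])
def ray(n,uv):
    f,cx,cy,R,t=C[n]; F=200/np.tan(np.radians(f/2))
    return -R.T@t, R.T@np.array([(uv[0]-cx)/F,(uv[1]-cy)/F,1])
def atz(n,uv,z):
    o,d=ray(n,uv); return o+d*(z-o[2])/d[2]
def tri(a,b):
    (o,d),(p,e)=ray("top",a),ray("side",b)
    d/=np.linalg.norm(d);e/=np.linalg.norm(e)
    s=np.linalg.lstsq(np.c_[d,-e],p-o,rcond=None)[0]
    return (o+s[0]*d+p+s[1]*e)/2, np.linalg.norm(o+s[0]*d-p-s[1]*e)
def tc(u,v):return ((u+.5)/6.5-.5+270,(v+.5)/6.5-.5+205)
def sc(u,v):return ((u+.5)/9-.5+250,(v+.5)/9-.5+190)
E
python3 - <<'E'
from h import *
np.set_printoptions(precision=4,suppress=True)
# posts tops/hub top two views
print("hub",tri(tc(352,288),sc(341,132)))
print("p1",tri(tc(260,184),sc(446,105)), "p2",tri(tc(440,390),sc(228,212)))
P1=atz("top",tc(260,184),.073);P2=atz("top",tc(440,390),.073)
c=(P1+P2)/2; print(P1,P2,c,np.linalg.norm(P1-P2))
# disc ellipse centre from top
N=atz("top",tc(233,395),.05);print("notch",N,np.linalg.norm((N-c)[:2]),np.degrees(np.arctan2(*(N-c)[1::-1])))
print("p1 ang",np.degrees(np.arctan2(*(P1-c)[1::-1])))
for p in[(235,128),(425,112),(525,358),(375,475),(162,305)]:
  for z in(.028,.044):
    q=atz("top",tc(*p),z)-c; print(p,z,np.hypot(*q[:2]),np.degrees(np.arctan2(q[1],q[0])))
for p in[(128,297),(266,380),(542,305)]:
  for z in (.028,.044):
    q=atz("side",sc(*p),z)-c; print("side",p,z,np.hypot(*q[:2]),np.degrees(np.arctan2(q[1],q[0])))
E
```

```text
hub (array([0.473 , 0.2189, 0.0854]), np.float64(0.0003189017115891639))
p1 (array([0.5091, 0.2501, 0.0766]), np.float64(0.0003669560520903811)) p2 (array([0.4366, 0.1892, 0.0757]), np.float64(0.0013804769456694033))
[0.5093 0.2501 0.073 ] [0.4371 0.189  0.073 ] [0.4732 0.2196 0.073 ] 0.09451059061920636
notch [0.4351 0.2614 0.05  ] 0.056533355141326534 132.32871651057127
p1 ang 40.27027998452219
(235, 128) 0.028 0.06957152253392099 35.428219966628276
(235, 128) 0.044 0.06897971343989943 35.27178260812637
(425, 112) 0.028 0.0676744195616098 -25.045829465032345
(425, 112) 0.044 0.06706231962917553 -24.814380580712488
(525, 358) 0.028 0.06889093276307148 -113.93706084154186
(525, 358) 0.044 0.06762809332101304 -113.61930920006517
(375, 475) 0.028 0.06938305133166549 -173.2694521603454
(375, 475) 0.044 0.06791863430101507 -173.29941282445688
(162, 305) 0.028 0.06801698714093639 95.69855590440292
(162, 305) 0.044 0.06707478346177637 95.30870901354662
side (128, 297) 0.028 0.06872709204855228 176.79143816659135
side (128, 297) 0.044 0.07255083777977515 -161.10081489455635
side (266, 380) 0.028 0.05846887871030814 -119.01980858405628
side (266, 380) 0.044 0.08241414399647519 -110.97209605857888
side (542, 305) 0.028 0.06324318292682757 -15.263779986303533
side (542, 305) 0.044 0.07198466183197759 -37.10743611026232
```

```bash
cat > vis.py <<'E'
from h import *
from scipy.spatial.transform import Rotation as Ro
def overlay(name,out,c,th,kth,zu=.046,box=None,k=7):
    f=grab_frame(name); img=f["img"][:,:,::-1]
    x0,x1,y0,y1=box
    a=cv2.resize(img[y0:y1,x0:x1],None,fx=k,fy=k,interpolation=cv2.INTER_CUBIC); raw=a.copy()
    def pl(X,col):
        p=np.array([proj(name,x) for x in X]); p=((p+.5-[x0,y0])*k-.5)
        cv2.polylines(a,[np.round(p*8).astype(np.int32)],False,col,1,cv2.LINE_AA,3)
    def circ(cx,r,z): 
        t=np.linspace(0,2*np.pi,73); return [(cx[0]+r*np.cos(s),cx[1]+r*np.sin(s),z) for s in t]
    def pol(r,ang,off,z):
        a=np.radians(ang); return (c[0]+r*np.cos(a)-off*np.sin(a),c[1]+r*np.sin(a)+off*np.cos(a),z)
    pl(circ(c,.064,zu+.006),(0,0,255)); pl(circ(c,.017,zu+.036),(0,255,0)); pl(circ(c,.078,.028),(255,0,0))
    for s in(90,-90): pl(circ(pol(.048,th+s,0,0),.006,zu+.027),(0,255,255))
    pl([pol(.064,th,-.008,zu+.006),pol(.046,th,-.008,zu+.006),pol(.046,th,.008,zu+.006),pol(.064,th,.008,zu+.006)],(0,255,255))
    pl([pol(.064,kth,-.005,.0448),pol(.074,kth,-.005,.0448),pol(.074,kth,.005,.0448),pol(.064,kth,.005,.0448)],(255,0,255))
    cv2.imwrite(out,np.hstack([a]) ); cv2.imwrite(out.replace(".png","r.png"),raw); return img
E
python3 - <<'E'
from vis import *
np.set_printoptions(precision=4,suppress=True)
img=overlay("top","pics/ov1.png",(.4732,.2196),131.3,35.3,box=(270,380,205,295))
cv2.imwrite("pics/t1.png",img)
overlay("side","pics/ov1s.png",(.4732,.2196),131.3,35.3,box=(250,330,190,250),k=9)
# disc ellipse fit
b=img[205:295,270:380,0].astype(float)
g=cv2.resize(img[205:295,270:380],None,fx=6.5,fy=6.5,interpolation=cv2.INTER_CUBIC)
m=((g[:,:,0].astype(int)>g[:,:,2]+8)&(g[:,:,0]>110)).astype(np.uint8)
cs,_=cv2.findContours(m,cv2.RETR_EXTERNAL,cv2.CHAIN_APPROX_NONE); h=cv2.convexHull(max(cs,key=cv2.contourArea))
e=cv2.fitEllipse(h); print(e, atz("top",tc(*e[0]),.052), 'dia',np.linalg.norm(atz("top",tc(e[0][0]-e[1][0]/2,e[0][1]),.052)-atz("top",tc(e[0][0]+e[1][0]/2,e[0][1]),.052)))
s=bot.observe(); from scipy.spatial.transform import Rotation as Ro
print(Ro.from_euler("xyz",s["tool_rot"]).as_matrix(), s["clock"])
E
```

```text
((349.8228759765625, 287.6891784667969), (361.621337890625, 362.9577331542969), 28.23185920715332) [0.4722 0.2194 0.052 ] dia 0.12777845882588665
[[-0.0002  0.2336 -0.9723]
 [ 0.0006 -0.9723 -0.2336]
 [-1.     -0.0007  0.0001]] 0.2
```

View pics/ov1.png

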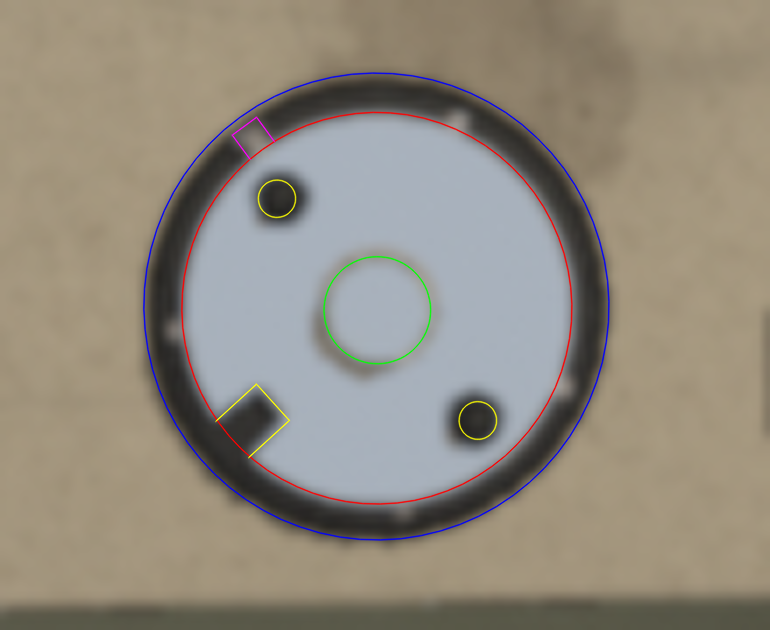

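View pics/ov1s.png

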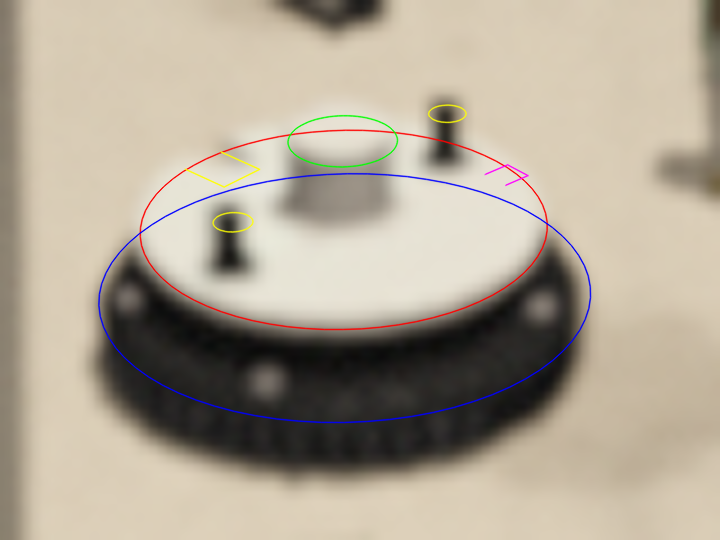

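```bash
python3 - <<'E'
from h import *
im=cv2.imread("pics/t1.png")
c=np.array((.4722,.2194))
for p in[(235,128),(425,112),(525,358),(375,475),(162,305)]:
    u,v=np.round(tc(*p)).astype(int); w=im[v-4:v+5,u-4:u+5].max(2); print(p,(u,v)); print(w)
E
```

```text
(235, 128) (np.int64(306), np.int64(224))
[[165 164 158 147 131 107  81  63  53]
 [165 159 143 119  96  73  54  51  54]
 [156 139 113  91  84  73  58  55  58]
 [131 109  97 102 107  95  72  66  77]
 [ 95  90 104 120 129 120  97  96 118]
 [ 63  76  98 120 138 137 129 141 161]
 [ 48  57  75 106 135 148 158 172 182]
 [ 50  50  65 103 142 165 177 185 188]
 [ 55  63  93 135 165 177 178 178 178]]
(425, 112) (np.int64(335), np.int64(222))
[[ 52  52  57  63  77  96 115 129 138]
 [ 57  54  51  50  52  61  79  99 116]
 [ 62  61  64  74  77  68  58  61  78]
 [ 90  83  90 112 123 104  70  52  52]
 [144 129 126 142 147 121  77  58  53]
 [177 169 161 158 151 123  83  64  59]
 [187 185 182 177 166 144 114  89  72]
 [187 188 188 186 182 172 156 134 107]
 [188 188 187 188 187 185 181 169 150]]
(525, 358) (np.int64(350), np.int64(260))
[[188 188 186 180 148  98  64  54  50]
 [187 187 186 175 139  86  59  51  56]
 [188 187 185 169 131  91  60  51  70]
 [187 187 182 164 144 110  69  51  82]
 [187 185 175 157 146 115  70  55  95]
 [187 180 158 130 118  95  62  69 113]
 [183 167 132  93  78  64  58  91 13
[... 169 characters left out ...]
181 181 181 181 179 176 169 157]
 [155 155 157 157 155 149 139 127 111]
 [106 107 110 116 123 112  90  75  65]
 [ 61  62  67  84  98  90  66  53  51]
 [ 50  49  52  62  69  63  50  44  46]
 [ 45  45  45  47  50  47  50  58  73]
 [ 74  67  62  67  76  82  91 104 121]
 [124 113 102 112 125 130 135 143 152]]
(162, 305) (np.int64(294), np.int64(252))
[[126  74  48  49  49  83 143 179 187]
 [125  74  47  51  54  86 144 180 187]
 [127  76  47  57  74  97 146 180 187]
 [129  80  49  69 102 119 150 180 187]
 [130  80  48  71 109 124 147 176 186]
 [132  84  47  59  86 102 134 169 184]
 [134  88  47  45  56  73 118 162 183]
 [133  90  50  43  46  58 104 154 181]
 [131  92  56  44  47  53  91 146 178]]
```

```bash
cat > meas.py <<'E'
from h import *
from scipy.ndimage import map_coordinates
def prof(im,c,r,z,angs):
    g=im.max(2).astype(float)
    p=np.array([proj("top",(c[0]+r*np.cos(a),c[1]+r*np.sin(a),z)) for a in np.radians(angs)])
    return map_coordinates(g,[p[:,1],p[:,0]],order=1)
def cen(im,c,r,z,a0,w=12,sign=1):
    A=np.arange(a0-w,a0+w+.1,.5); v=sign*prof(im,c,r,z,A)
    n=6; base=np.interp(A,[A[:n].mean(),A[-n:].mean()],[v[:n].min(),v[-n:].min()])
    d=np.clip(v-base,0,None); d[d<d.max()*.4]=0
    return (A*d).sum()/d.sum(), d.max(), (d>d.max()*.5).sum()*.5
E
python3 - <<'E'
from meas import *
im=cv2.imread("pics/t1.png")
for c in[(.4722,.2194),(.4732,.2196)]:
  print(c)
  for r in (.068,.069,.070,.072): print(" key",r,np.round(cen(im,c,r,.0448,35),2))
  for r in (.052,.055,.058,.061): print(" notch",r,np.round(cen(im,c,r,.052,132,18,-1),2))
  for r in(.046,.048,.050): print(" posts",r,np.round(cen(im,c,r,.073,42,18,-1),2),np.round(cen(im,c,r,.073,-138,18,-1),2))
E
```

```text
(0.4722, 0.2194)
 key 0.068 [34.82 72.32  7.  ]
 key 0.069 [34.82 75.68  7.5 ]
 key 0.07 [35.  74.2  7.5]
 key 0.072 [35.27 63.49  8.  ]
 notch 0.052 [130.2  138.42  14.5 ]
 notch 0.055 [130.21 136.    15.  ]
 notch 0.058 [130.16 135.63  14.5 ]
 notch 0.061 [130.13 120.5   14.  ]
 posts 0.046 [ 40.06 145.01  20.5 ] [-139.51  143.11   21.5 ]
 posts 0.048 [ 40.29 144.77  20.  ] [-139.46  141.14   21.  ]
 posts 0.05 [ 39.99 143.99  18.5 ] [-139.22  139.89   19.  ]
(0.4732, 0.2196)
 key 0.068 [35.24 75.6   7.  ]
 key 0.069 [35.42 74.36  7.5 ]
 key 0.07 [35.49 70.66  8.  ]
 key 0.072 [35.63 54.58  8.  ]
 notch 0.052 [131.06 139.7   14.5 ]
 notch 0.055 [131.06 136.7   14.5 ]
 notch 0.058 [130.86 135.96  14.5 ]
 notch 0.061 [131.03 124.51  14.5 ]
 posts 0.046 [ 40.81 144.13  21.  ] [-140.03  143.08   20.5 ]
 posts 0.048 [ 40.79 145.78  20.  ] [-140.03  142.08   21.5 ]
 posts 0.05 [ 40.45 143.67  18.  ] [-139.96  139.99   19.5 ]
```

Key angle is about 35.0° and the notch is at about 130.2°, with the axis at (0.4725, 0.2195). The disc therefore has to turn about −95° (clockwise). I'll straddle the far post with the jaws without gripping it, and carry it round the arc. First I move over at the current height.

```bash
python3 -m pendant '[[0,-23.1,-31.6,0],[0,-23.1,-31.6,0],[0,-23.1,-31.6,0],[0,-23.1,-31.6,0],[0,-23.1,-31.6,0],[0,-23.1,-31.6,0],[0,-23.1,-31.6,0],[0,-23.1,-31.6,0],[0,-23.1,-31.6,0],[0,-23.1,-31.6,0],[0,-23.1,-31.6,0],[0,-23.1,-31.6,0]]' -0.3
```

```text
clock: 1.7
position: [0.4506, -0.2486, 0.1925]
tool_rot: [1.469, 1.571, -1.437]
force: [-0.5, -0.4, 0.2]
grip_width: 0.0298
```

```bash
python3 -m pendant '[[0,-39.4,-14.5,0],[0,-39.4,-14.5,0],[0,-39.4,-14.5,0],[0,-39.4,-14.5,0],[0,-39.4,-14.5,0],[0,-39.4,-14.5,0],[0,-39.4,-14.5,0],[0,-39.4,-14.5,0],[0,-39.4,-14.5,0],[0,-39.4,-14.5,0],[0,-39.4,-14.5,0],[0,-39.4,-14.5,0]]' && python3 -m pendant '[[0,0,0,-10.3],[0,0,0,-10.3],[0,0,0,-10.3],[0,0,0,-10.3],[0,0,0,-10.3],[0,0,0,-10.3],[0,0,0,-10.3],[0,0,0,-10.3],[0,0,0,-10.3],[0,0,0,-10.3],[0,0,0,0]]' && python3 -c "
from workcell import bot
print(bot.observe()['qpos'])"
```

```text
clock: 3.2
position: [0.5087, 0.2521, 0.1924]
tool_rot: [0.828, 1.571, -2.078]
force: [0.2, 0.9, 0.7]
grip_width: 0.0298
clock: 4.58
position: [0.5087, 0.2506, 0.1923]
tool_rot: [-2.368, 1.57, 2.806]
force: [0.3, 0.5, 0.2]
grip_width: 0.0299
[-0.01522038  0.52686731 -0.77582736  1.72783766  0.4151135   1.05921367
 -0.46969623]
```

```bash
python3 -m pendant '[[0,0,0,-10.3],[0,0,0,-10.3],[0,0,0,-10.3],[0,0,0,-10.3],[0,0,0,-10.3],[0,0,0,-10.3],[0,0,0,-10.3],[0,0,0,-10.3],[0,0,0,-10.3],[0,0,0,-10.3],[0,0,0,0]]' && python3 - <<'E'
from vis import *
s=bot.observe();print(s['qpos'],s['position']);R=Ro.from_euler("xyz",s["tool_rot"]).as_matrix();print(R, np.degrees(np.arctan2(R[1,1],R[0,1])))
overlay("top","pics/o2.png",(.4725,.2195),130.2,35.,box=(260,370,190,280))
overlay("side","pics/o2s.png",(.4725,.2195),130.2,35.,box=(230,340,150,250),k=6)
E
```

```text
clock: 5.95
position: [0.5085, 0.2507, 0.1921]
tool_rot: [2.394, 1.57, 3.079]
force: [0.1, -0.4, -0.1]
grip_width: 0.0304
[ 0.21101579  0.69638802 -1.19334548  1.71744925  0.68769061  1.21786814
  1.09580291] [0.5085497  0.25069057 0.19209791]
[[-1.02112805e-03 -6.32594808e-01  7.74482257e-01]
 [ 6.41988725e-05  7.74482617e-01  6.32595188e-01]
 [-9.99999477e-01  6.95681581e-04 -7.50234055e-04]] 129.24183463499944
```

View pics/o2s.png

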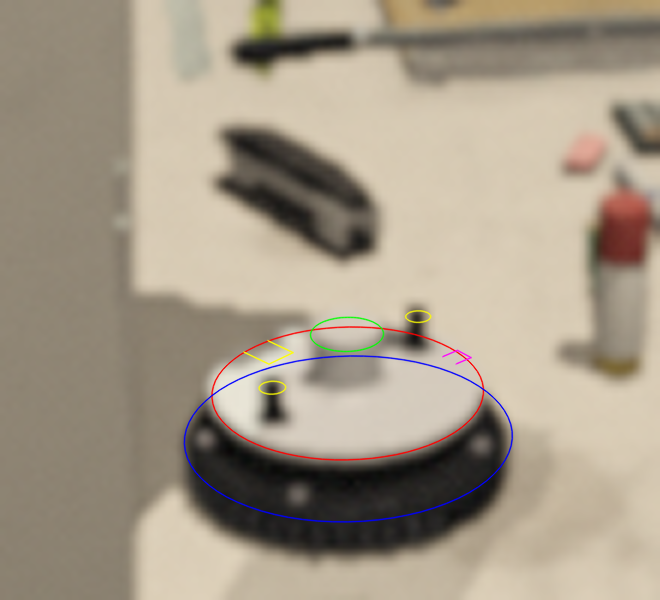

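Not yet in the crop. I'll lower to z=0.10, above the post, and look.

```bash
python3 -m pendant '[[30,0,0,-1],[30,0,0,0],[30,0,0,0],[0,0,0,0]]' && python3 - <<'E'
from vis import *
s=bot.observe();print(s['position'])
overlay("top","pics/o3.png",(.4725,.2195),130.2,35.,box=(260,370,190,280))
overlay("side","pics/o3s.png",(.4725,.2195),130.2,35.,box=(230,340,150,250),k=6)
print(proj("side",s["position"]),proj("top",s["position"]))
E
```

```text
clock: 6.55
position: [0.5079, 0.2502, 0.1013]
tool_rot: [2.988, 1.568, -2.591]
force: [-0.3, 0.7, 0.8]
grip_width: 0.0295
[0.50785611 0.25023813 0.10126691]
[298.71109844 193.57908163] [309.23806537 233.4653236 ]
```

View pics/o3s.png

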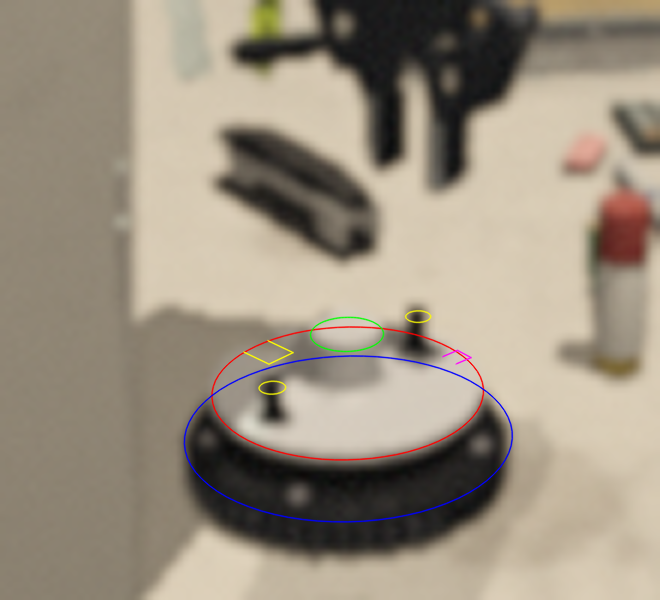

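View pics/o3.png

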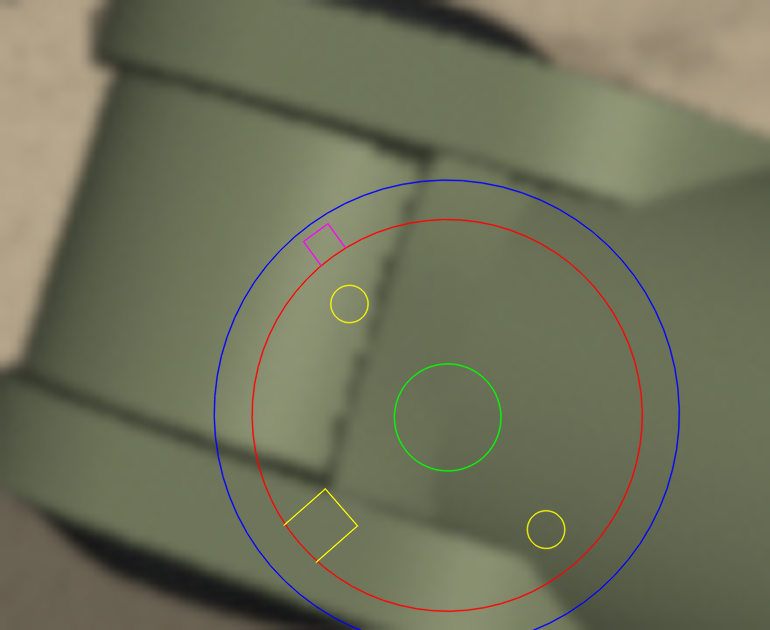

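```bash
python3 - <<'E'
from vis import *
i=grab_frame("side")["img"][:,:,::-1]
cv2.imwrite("pics/s4.png",cv2.resize(i[100:240,250:360],None,fx=5.5,fy=5.5,interpolation=cv2.INTER_NEAREST)[:600*2:1][:, :][:770]) 
cv2.imwrite("pics/s4.png",cv2.resize(i[120:240,260:350],None,fx=5,fy=5,interpolation=cv2.INTER_NEAREST))
print(bot.observe()["position"])
E
```

```text
[0.50910175 0.25127289 0.10380601]
```

View pics/s4.png

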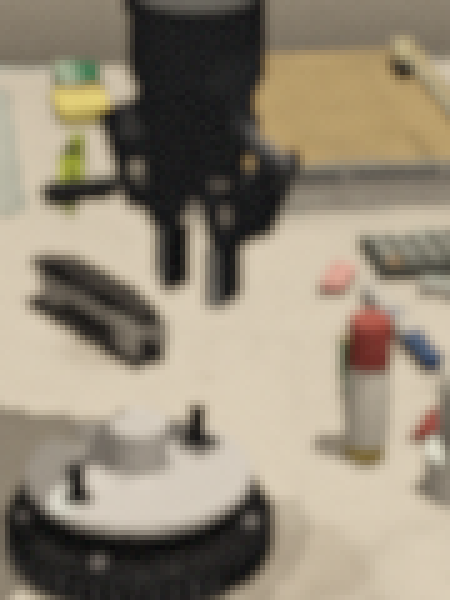

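```bash
python3 - <<'E'
from h import *
for z in(.1,.11,.12,.13,.14): print(z,proj("side",(.5085,.2507,z)),proj("side",(.5085-.012,.2507+.015,z)),proj("side",(.5085+.012,.2507-.015,z)))
im=grab_frame("side")["img"]; t=grab_frame("top")["img"]
cv2.imwrite("pics/t5.png",t[:,:,::-1])
E
```

```text
0.1 [298.92032122 193.89308494] [294.24804698 191.81249063] [303.68746372 196.0159247 ]
0.11 [298.90261932 190.75362622] [294.21167405 188.69600316] [303.68920402 192.85320029]
0.12 [298.88477257 187.58847818] [294.17500647 185.55427013] [303.6909587  189.66433127]
0.13 [298.86677918 184.3973242 ] [294.13804066 182.38698353] [303.69272794 186.4489921 ]
0.14 [298.84863734 181.17984245] [294.10077295 179.19383034] [303.69451193 183.20685183]
```

View pics/t5.png

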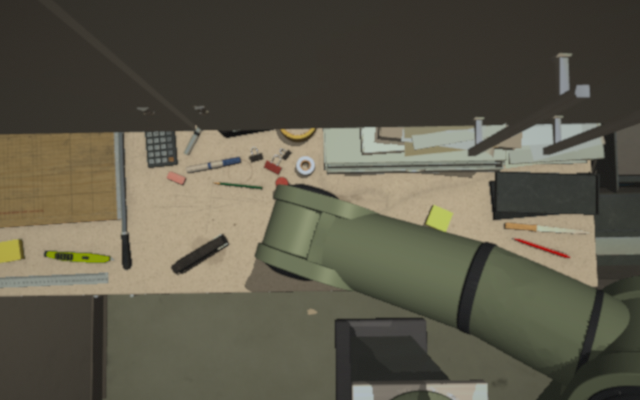

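```bash
python3 - <<'E'
from h import *
for z in(.1,.2,.3,.4): print(z,proj("top",(.5085,.2507,z)),proj("side",(.5085,.2507,z)),proj("top",(.5085+.02,.2507+.08,z)))
s=bot.observe();print(s["position"],s["tool_rot"],s["force"])
i=grab_frame("side")["img"][:,:,::-1]
cv2.imwrite("pics/s6.png",cv2.resize(i[0:250,200:400],None,fx=2.4,fy=2.4,interpolation=cv2.INTER_CUBIC))
E
```

```text
0.1 [309.03732538 233.1774976 ] [298.92032122 193.89308494] [272.6054728  224.70162866]
0.2 [307.81258597 232.98654395] [298.73656339 161.30336013] [267.47548688 223.60193521]
0.3 [306.29290361 232.74960466] [298.53657377 125.83490507] [261.11280754 222.23799446]
0.4 [304.35715054 232.44779425] [298.31810231  87.08866718] [253.01245431 220.50155588]
[0.50919778 0.25112059 0.10373077] [-0.32042321  1.56921377  0.38542558] [-0.0112584   0.10417303 -0.33119673]
```

View pics/s6.png

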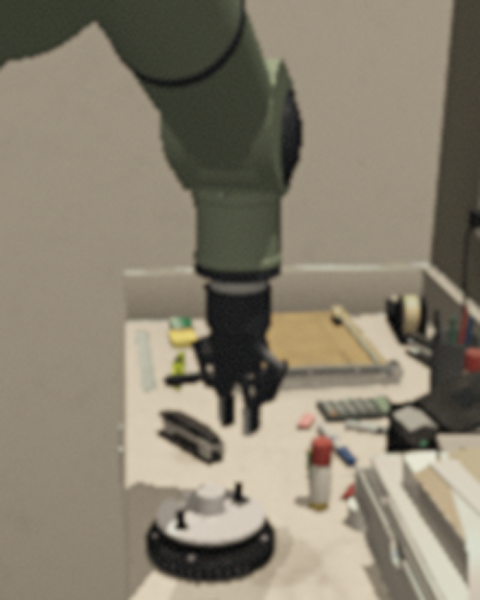

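Fingertip columns match, at px (294.6,177) and (304.4,180.5). The rows put the tips about 40 mm higher than the reported TCP, so I'll descend carefully and check by picture and force.

```bash
python3 -m pendant '[[10,0,0,0],[10,0,0,0],[10,0,0,0],[8,0,0,0],[0,0,0,0]]' && python3 - <<'E'
from h import *
s=bot.observe();print(s["position"],s["force"])
i=grab_frame("side")["img"][:,:,::-1]
cv2.imwrite("pics/s7.png",cv2.resize(i[150:240,260:350],None,fx=6,fy=6,interpolation=cv2.INTER_CUBIC))
E
```

```text
clock: 7.48
position: [0.5083, 0.2507, 0.0638]
tool_rot: [2.646, 1.57, -2.93]
force: [-1.6, -0.5, -0.4]
grip_width: 0.0297
[0.50834238 0.25071837 0.06384782] [-1.58578088 -0.50902614 -0.35533279]
```

View pics/s7.png

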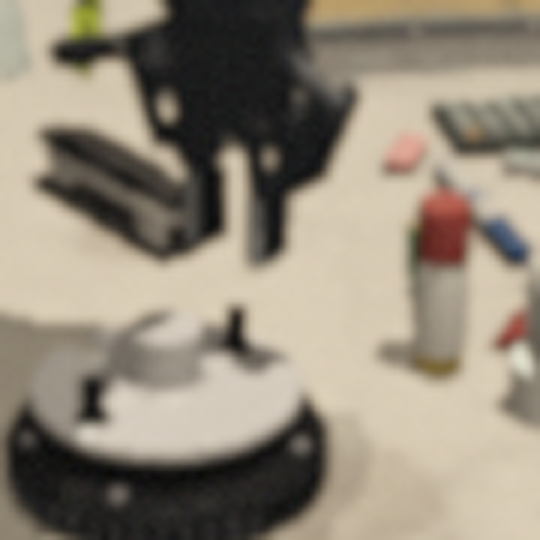

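```bash
python3 -m pendant '[[8,0,0,0],[8,0,0,0],[8,0,0,0],[0,0,0,0]]' && python3 - <<'E'
from h import *
s=bot.observe();print(s["position"],s["force"])
i=grab_frame("side")["img"][:,:,::-1]
cv2.imwrite("pics/s8.png",cv2.resize(i[160:240,260:350],None,fx=7,fy=7,interpolation=cv2.INTER_CUBIC))
E
```

```text
clock: 8.02
position: [0.5084, 0.2506, 0.0398]
tool_rot: [2.765, 1.57, -2.811]
force: [1.0, 0.0, 0.1]
grip_width: 0.0302
[0.50837391 0.25060815 0.03980711] [1.0310412  0.02246476 0.05030419]
```

View pics/s8.png

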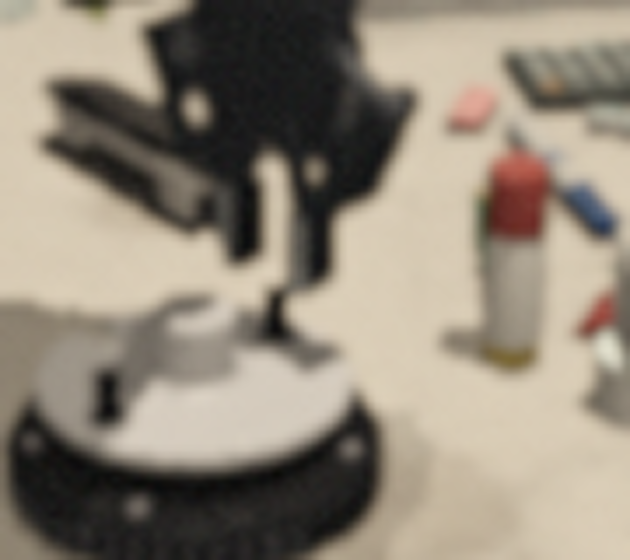

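The tips really are about 42 mm above the reported TCP: the TCP reads 0.040, below the flange top, with no force. The post stands centred between the fingers at crop (277,292). I'll lower the tips to about 0.062.

```bash
python3 -m pendant '[[5,0,0,0],[5,0,0,0],[5,0,0,0],[4,0,0,0],[0,0,0,0]]' && python3 - <<'E'
from h import *
s=bot.observe();print(s["position"],s["force"])
i=grab_frame("side")["img"][:,:,::-1]
cv2.imwrite("pics/s9.png",cv2.resize(i[160:240,260:350],None,fx=7,fy=7,interpolation=cv2.INTER_CUBIC))
E
```

```text
clock: 8.7
position: [0.5085, 0.2507, 0.0212]
tool_rot: [2.601, 1.57, -2.975]
force: [0.2, -0.5, -0.1]
grip_width: 0.03
[0.50853819 0.25072515 0.02119517] [ 0.24863669 -0.51054766 -0.09466472]
```

View pics/s9.png

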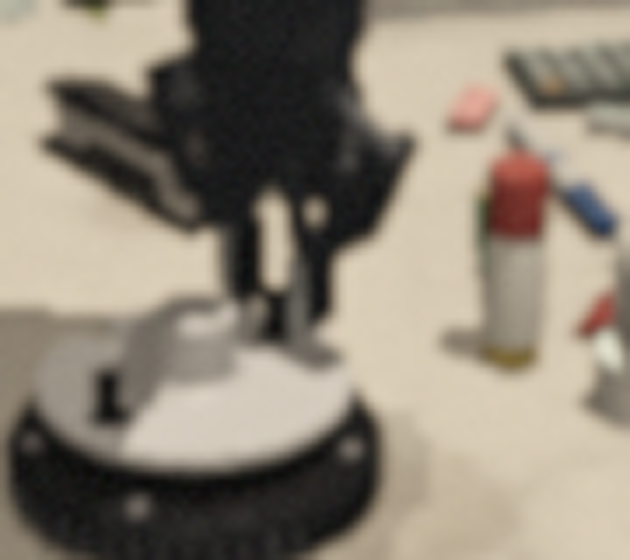

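The post is now between the fingertips, with no force. I'll narrow the gap without gripping and start the arc clockwise: 5° per row, so y −4.18 and z −0.18 in tool axes.

```bash
python3 -m pendant '[[0,0,0,0],[0,0,0,0],[0,0,0,0]]' -0.55 20 && python3 -m pendant '[[0,-4.18,-0.18,5],[0,-4.18,-0.18,5],[0,-4.18,-0.18,5],[0,-4.18,-0.18,5],[0,-4.18,-0.18,5],[0,-4.18,-0.18,5],[0,0,0,0]]' && python3 - <<'E'
from h import *
s=bot.observe();print(s["position"],s["force"],s["qpos"]); p=s["position"]-[.4725,.2195,0];print(np.hypot(p[0],p[1]),np.degrees(np.arctan2(p[1],p[0])))
i=grab_frame("side")["img"][:,:,::-1]
cv2.imwrite("pics/s10.png",cv2.resize(i[160:240,260:350],None,fx=7,fy=7,interpolation=cv2.INTER_CUBIC))
E
```

```text
clock: 9.12
position: [0.5088, 0.2508, 0.0216]
tool_rot: [-0.473, 1.571, 0.234]
force: [0.6, -0.1, -0.0]
grip_width: 0.0193
clock: 10.0
position: [0.5196, 0.2282, 0.0216]
tool_rot: [-0.792, 1.57, -0.609]
force: [-0.3, -0.5, 1.1]
grip_width: 0.0194
[0.51956361 0.22816231 0.02162181] [-0.29711495 -0.5107154   1.08838811] [ 0.09774051  0.84907216 -0.91889215  1.84451639  0.86123273  0.90589759
  0.51565516]
0.04785413855571093 10.42888101428494
```

View pics/s10.png

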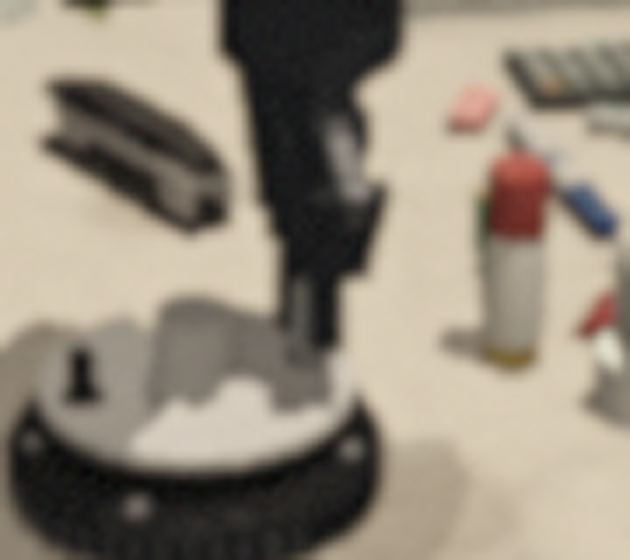

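The disc follows: the other post is now at crop (82,378). I'll continue.

```bash
python3 -m pendant '[[0,-4.18,-0.18,5],[0,-4.18,-0.18,5],[0,-4.18,-0.18,5],[0,-4.18,-0.18,5],[0,-4.18,-0.18,5],[0,-4.18,-0.18,5],[0,-4.18,-0.18,5],[0,-4.18,-0.18,5],[0,-4.18,-0.18,5],[0,-4.18,-0.18,5],[0,-4.18,-0.18,5],[0,0,0,0]]' && python3 - <<'E'
from h import *
s=bot.observe();print(s["position"],s["force"],s["qpos"]); p=s["position"]-[.4725,.2195,0];print(np.hypot(p[0],p[1]),np.degrees(np.arctan2(p[1],p[0])))
i=grab_frame("side")["img"][:,:,::-1]
cv2.imwrite("pics/s11.png",cv2.resize(i[160:240,260:350],None,fx=7,fy=7,interpolation=cv2.INTER_CUBIC))
E
```

```text
clock: 11.55
position: [0.5064, 0.1861, 0.0216]
tool_rot: [-0.559, 1.571, -1.333]
force: [0.4, 0.6, -0.7]
grip_width: 0.0192
[0.50635201 0.18611316 0.02158129] [ 0.36317722  0.61500253 -0.73310849] [ 0.04754688  0.73735673 -0.7181877   1.92407705  0.70576841  0.75102045
 -0.28704352]
0.04754618622258988 -44.60362810270698
```

View pics/s11.png

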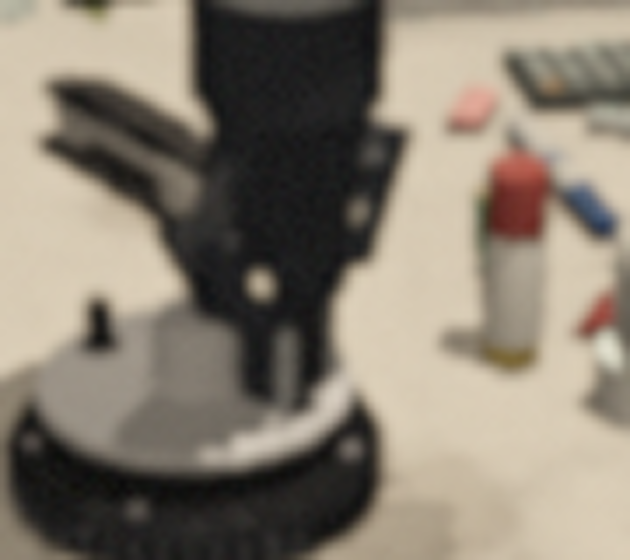

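```bash
python3 - <<'E'
from h import *
c=np.array([.4725,.2195])
for b in range(124,150,2):
  a=np.radians(b);print(b,(proj("side",(c[0]+.048*np.cos(a),c[1]+.048*np.sin(a),.074))-[260,160])*7+3)
E
```

```text
124 [122.1585744  295.06284316]
126 [118.95513625 296.30651266]
128 [115.83585529 297.60072473]
130 [112.80447974 298.94416363]
132 [109.86468812 300.33545459]
134 [107.02008502 301.77316424]
136 [104.2741968 303.2558012]
138 [101.63046719 304.78181667]
140 [ 99.09225284 306.34960511]
142 [ 96.66281881 307.95750502]
144 [ 94.34533403 309.60379974]
146 [ 92.1428666  311.28671843]
148 [ 90.05837916 313.00443706]
```

The other post is at about 140°, so about 15° remains (5 × 3 rows). Then I ease the fingers off the post, centre it in the gap, and lift straight up.

```bash
python3 -m pendant '[[0,-4.1,-0.18,4.9],[0,-4.1,-0.18,4.9],[0,-4.1,-0.18,4.9],[0,0,0,0],[0,0,0,0]]' && python3 -m pendant '[[0,3.6,0,0],[0,0,0,0]]' && python3 - <<'E'
from h import *
s=bot.observe();print(s["position"],s["force"],s["qpos"]); p=s["position"]-[.4725,.2195,0];print(np.hypot(p[0],p[1]),np.degrees(np.arctan2(p[1],p[0])))
i=grab_frame("side")["img"][:,:,::-1]
cv2.imwrite("pics/s12.png",cv2.resize(i[160:240,260:350],None,fx=7,fy=7,interpolation=cv2.INTER_CUBIC))
E
```

```text
clock: 12.22
position: [0.497, 0.1787, 0.0215]
tool_rot: [2.614, 1.571, 1.584]
force: [-0.2, 0.9, -0.7]
grip_width: 0.0192
clock: 12.48
position: [0.5002, 0.1806, 0.0215]
tool_rot: [2.499, 1.57, 1.467]
force: [0.1, -0.8, -0.6]
grip_width: 0.0195
[0.50021561 0.18055643 0.02145426] [ 0.10658941 -0.79271572 -0.63851539] [ 0.01587372  0.71030403 -0.65835827  1.94620755  0.65768339  0.71044929
 -0.50561919]
0.04779912884026609 -54.56105874907749
```

View pics/s12.png

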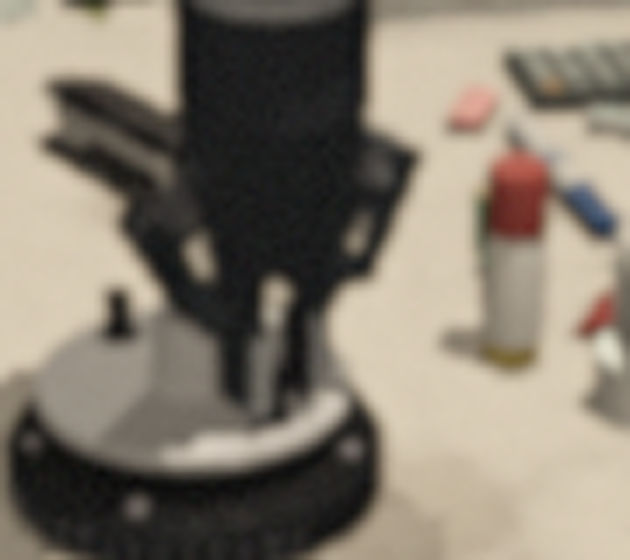

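```bash
python3 -m pendant '[[-20,0,0,0],[-30,0,0,0],[-35,0,0,0],[-10,-20,30,0],[0,-21.5,30.7,0],[0,-21.5,30.7,0],[0,-21.5,30.7,0],[0,-21.5,30.7,0],[0,-21.5,30.7,0],[0,-21.5,30.7,0],[0,-21.5,30.7,0],[0,0,0,0]]' && python3 - <<'E'
from meas import *
f=grab_frame("top"); im=f["img"][:,:,::-1].copy(); cv2.imwrite("pics/t13f.png",im)
cv2.imwrite("pics/t13.png",cv2.resize(im[205:295,270:380],None,fx=6.5,fy=6.5,interpolation=cv2.INTER_CUBIC))
E
```

```text
clock: 14.02
position: [0.4785, -0.12, 0.1174]
tool_rot: [-0.31, 1.57, -1.347]
force: [-0.6, 0.2, -0.6]
grip_width: 0.0195
```

View pics/t13.png

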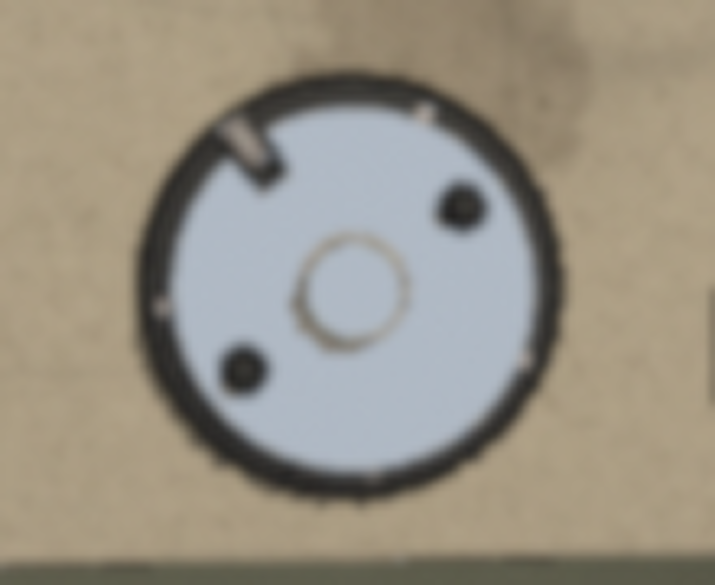

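The key rib shows in the notch at crop (250,145), with the posts at (461,208) and (243,371). Next I quantify the alignment.

```bash
python3 - <<'E'
from meas import *
im=cv2.imread("pics/t13f.png")
for c in[(.4722,.2194),(.4732,.2196)]:
  print(c)
  for r in(.046,.048,.050): print(" posts->th",r,90+cen(im,c,r,.073,-55,18,-1)[0],cen(im,c,r,.073,125,18,-1)[0]-90)
  for r in(.058,.066,.068,.070,.072): print(" key",r,np.round(cen(im,c,r,.0448,35,8 if r<.064 else 12),2))
  A=np.arange(17,54,1.5);
  for r in (.052,.055,.058,.061):print(r, np.round(prof(im,c,r,.052,A)).astype(int))
E
```

```text
(0.4722, 0.2194)
 posts->th 0.046 35.310226274165636 35.78053378014124
 posts->th 0.048 35.41275231904089 35.830397227006856
 posts->th 0.05 35.28438742371746 36.012124502257635
 key 0.058 [35.73 49.24  6.  ]
 key 0.066 [34.77 69.    6.  ]
 key 0.068 [34.81 83.12  7.  ]
 key 0.07 [34.99 78.56  7.5 ]
 key 0.072 [35.27 66.02  8.  ]
0.052 [196 196 196 193 187 171 147 118  88  73  64  66  68  65  67  79 102 134
 162 182 191 195 196 197 197]
0.055 [197 196 196 194 187 174 149 119 102  93 100 106 103  97  87  85 101 134
 163 183 192 195 197 197 197]
0.058 [196 196 195 193 190 179 157 125 102 105 117 131 129 121 106  95 105 136
 165 183 191 193 195 194 195]
0.061 [179 180 182 178 175 171 149 123 100 106 124 139 142 131 112  95  97 124
 149 163 171 171 174 171 173]
(0.4732, 0.2196)
 posts->th 0.046 34.25126117409436 36.93798598009701
 posts->th 0.048 34.23701129728496 36.87989449094361
 posts->th 0.05 34.234069847597254 37.055712400569064
 key 0.058 [34.57 38.82  6.5 ]
 key 0.066 [35.22 77.6   7.  ]
 key 0.068 [35.25 82.28  7.  ]
 key 0.07 [35.48 74.33  8.  ]
 key 0.072 [35.63 56.3   8.  ]
0.052 [196 196 196 194 189 175 154 125  95  84  75  77  78  76  71  74  93 121
 151 176 188 194 196 197 197]
0.055 [197 196 196 195 189 179 154 127 107  99 106 113 116 108  97  89  98 122
 153 179 189 195 196 197 197]
0.058 [193 193 193 193 190 179 163 133 109 103 116 131 136 130 113  99 102 124
 153 179 185 191 191 192 192]
0.061 [167 165 165 166 163 156 141 122  96 103 120 137 145 136 118  96  91 106
 128 148 154 158 159 159 159]
```

The disc is at 35.6° and the key at 35.0°, well within the ±2.8° clearance. Now I shut the fingers and go above the hub.

```bash
python3 -m pendant '[[0,0,0,0],[0,0,0,0],[0,0,0,0],[0,0,0,0]]' -1 20 && python3 - <<'E'
from vis import *
s=bot.observe();R=Ro.from_euler("xyz",s["tool_rot"]).as_matrix();print(s["position"]);print(R.T@(np.array([.4725,.2193,s["position"][2]])-s["position"])*1000)
E
```

```text
clock: 14.58
position: [0.4789, -0.1171, 0.1165]
tool_rot: [-2.887, 1.571, 2.363]
force: [-0.0, 0.3, -0.1]
grip_width: -0.0001
[ 0.47892651 -0.11706108  0.11650121]
[ 3.20860880e-02  1.66921829e+02 -2.92091046e+02]
```

```bash
python3 -m pendant '[[0,18.5,-32.4,0],[0,18.5,-32.4,0],[0,18.5,-32.4,0],[0,18.5,-32.4,0],[0,18.5,-32.4,0],[0,18.5,-32.4,0],[0,18.5,-32.4,0],[0,18.5,-32.4,0],[0,18.5,-32.4,0],[0,0,0,0],[0,0,0,0]]' && python3 - <<'E'
from vis import *
s=bot.observe();R=Ro.from_euler("xyz",s["tool_rot"]).as_matrix();print(s["position"],R[:,0]);print(R.T@(np.array([.4725,.2193,s["position"][2]])-s["position"])*1000)
for z in(.1165,.082):print(proj("side",(.4725,.2193,z)))
i=grab_frame("side")["img"][:,:,::-1]
cv2.imwrite("pics/s14.png",cv2.resize(i[160:240,250:340],None,fx=7,fy=7,interpolation=cv2.INTER_CUBIC))
E
```

```text
clock: 15.95
position: [0.4725, 0.2178, 0.1163]
tool_rot: [-1.099, 1.57, -2.132]
force: [-0.1, -1.4, 0.0]
grip_width: -0.0
[0.47246545 0.21775486 0.11630776] [-3.61614211e-04 -5.75224253e-04 -9.99999769e-01]
[-9.01297249e-04  8.21047835e-01 -1.30940568e+00]
[287.11747464 194.21281655]
[287.34846133 205.22997262]
```

View pics/s14.png

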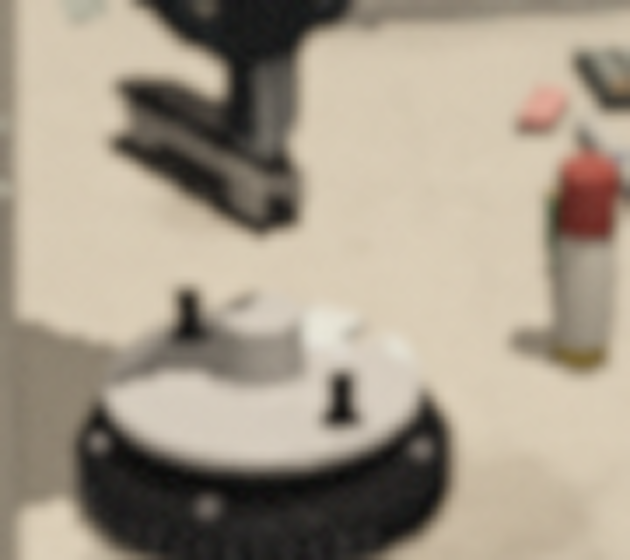

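The closed tips show at crop (268,160), about 35 mm above the reported TCP, so z≈0.15. I'll descend in guarded steps, watching force.

```bash
python3 -m pendant '[[10,0.5,-0.8,0],[10,0,0,0],[8,0,0,0],[0,0,0,0]]' && python3 -m pendant '[[5,0,0,0],[5,0,0,0],[5,0,0,0],[5,0,0,0],[0,0,0,0]]' && python3 - <<'E'
from vis import *
s=bot.observe();print(s["position"],s["force"])
i=grab_frame("side")["img"][:,:,::-1]
cv2.imwrite("pics/s15.png",cv2.resize(i[160:240,250:340],None,fx=7,fy=7,interpolation=cv2.INTER_CUBIC))
E
```

```text
clock: 16.5
position: [0.4722, 0.219, 0.0877]
tool_rot: [-1.795, 1.57, -2.828]
force: [0.1, -0.4, 0.1]
grip_width: 0.0
clock: 17.12
position: [0.4724, 0.2192, 0.0682]
tool_rot: [-1.77, 1.57, -2.803]
force: [-0.4, -1.7, -0.3]
grip_width: -0.0001
[0.4723916  0.21922651 0.06815393] [-0.40333038 -1.6911194  -0.33935973]
```

View pics/s15.png

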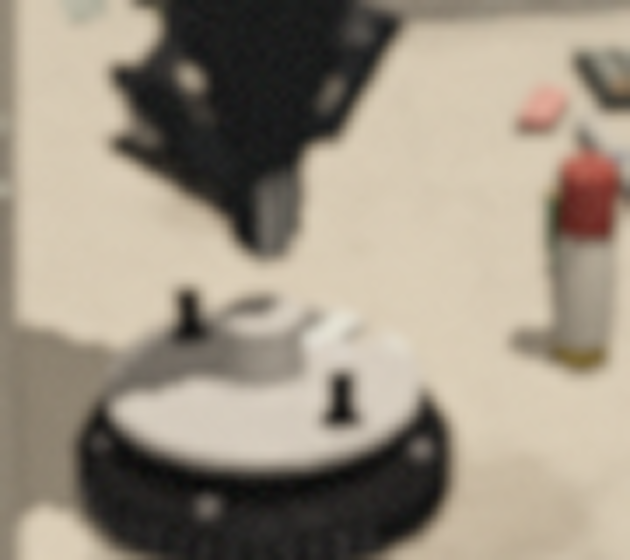

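```bash
python3 -m pendant '[[4,0,0,0],[4,0,0,0],[2,0,0,0],[0,0,0,0]]' && python3 -m pendant '[[3,0,0,0],[0,0,0,0]]' && python3 - <<'E'
from vis import *
s=bot.observe();print(s["position"],s["force"])
i=grab_frame("side")["img"][:,:,::-1]
cv2.imwrite("pics/s16.png",cv2.resize(i[160:240,250:340],None,fx=7,fy=7,interpolation=cv2.INTER_CUBIC))
E
```

```text
clock: 17.68
position: [0.4725, 0.2193, 0.0584]
tool_rot: [-1.825, 1.571, -2.858]
force: [-0.1, -0.1, 0.4]
grip_width: 0.0002
clock: 17.92
position: [0.4725, 0.2192, 0.0553]
tool_rot: [-1.832, 1.571, -2.865]
force: [-0.0, -0.6, -0.2]
grip_width: 0.0001
[0.47247888 0.21923266 0.05531158] [-0.00706156 -0.62560292 -0.2314601 ]
```

View pics/s16.png

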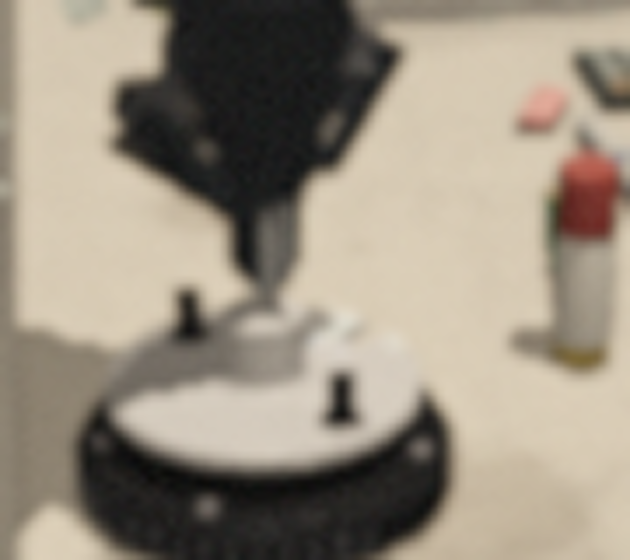

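```bash
for k in 1; do python3 -m pendant '[[3,0,0,0],[0,0,0,0]]'; python3 -m pendant '[[3,0,0,0],[0,0,0,0]]'; python3 -m pendant '[[2,0,0,0],[0,0,0,0]]'; done; python3 - <<'E'
from vis import *
i=grab_frame("side")["img"][:,:,::-1]
cv2.imwrite("pics/s17.png",cv2.resize(i[160:240,250:340],None,fx=7,fy=7,interpolation=cv2.INTER_CUBIC))
E
```

```text
clock: 18.23
position: [0.4725, 0.2192, 0.0523]
tool_rot: [-1.759, 1.571, -2.793]
force: [-0.1, 0.3, -0.2]
grip_width: 0.0
clock: 18.48
position: [0.4724, 0.2192, 0.0493]
tool_rot: [-1.754, 1.57, -2.787]
force: [-0.2, 0.6, 0.0]
grip_width: 0.0003
clock: 18.73
position: [0.4725, 0.2193, 0.0474]
tool_rot: [-2.004, 1.571, -3.037]
force: [-0.7, 0.4, 0.1]
grip_width: -0.0001
```

View pics/s17.png

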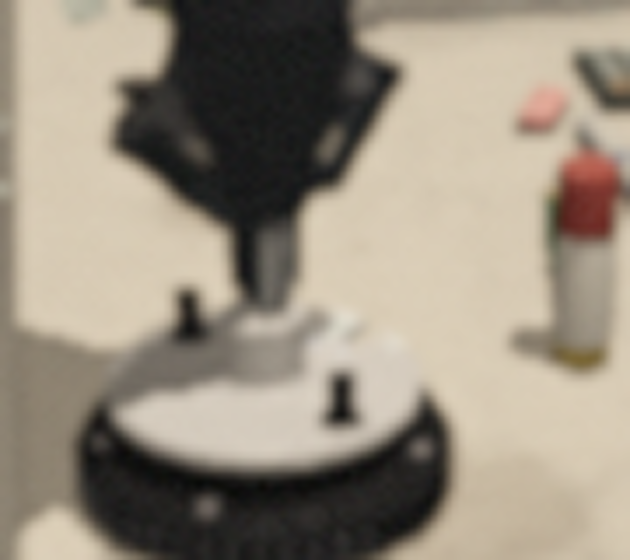

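The tips at crop (268,305) are just above the hub top at (267,315). From here I use small steps.

```bash
python3 -m pendant '[[1.5,0,0,0],[0,0,0,0]]'|grep -E "posi|force"; python3 -m pendant '[[1.5,0,0,0],[0,0,0,0]]'|grep -E "posi|force"; python3 -m pendant '[[1.5,0,0,0],[0,0,0,0]]'|grep -E "posi|force"
```

```text
position: [0.4725, 0.2193, 0.0459]
force: [0.1, 0.9, -0.2]
position: [0.4725, 0.2192, 0.0444]
force: [0.5, -0.5, 0.0]
position: [0.4725, 0.2192, 0.0429]
force: [-0.9, -0.0, 0.6]
```

```bash
python3 -c "
from workcell import bot
print(bot.observe()['force'],bot.observe()['position'])"
```

```text
[-0.85941236 -0.03238075  0.63648749] [0.47254086 0.2192365  0.04291298]
```

```bash
python3 -m pendant '[[1.5,0,0,0],[0,0,0,0]]'|grep -E "posi|force"; python3 -m pendant '[[1.5,0,0,0],[0,0,0,0]]'|grep -E "posi|force"; python3 -m pendant '[[1.0,0,0,0],[0,0,0,0]]'|grep -E "posi|force"; python3 - <<'E'
from vis import *
i=grab_frame("side")["img"][:,:,::-1]
cv2.imwrite("pics/s18.png",cv2.resize(i[160:240,250:340],None,fx=7,fy=7,interpolation=cv2.INTER_CUBIC))
E
```

```text
position: [0.4726, 0.2193, 0.0414]
force: [-0.9, -0.1, 0.2]
position: [0.4725, 0.2192, 0.0399]
force: [1.1, 0.4, 0.6]
position: [0.4726, 0.2192, 0.0389]
force: [0.4, -0.8, -0.4]
```

View pics/s18.png

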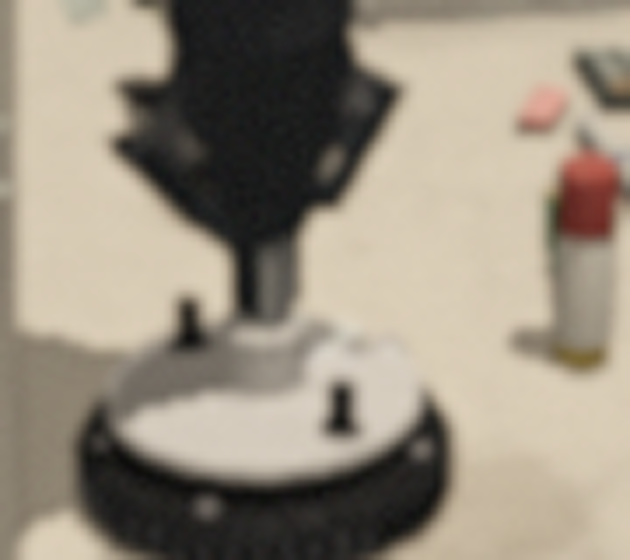

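The disc has begun to go down: the rear post top moved from row 290 to 300. The force still reads near 0 at rest. I'll continue in small steps and read during motion.

```bash
for i in 1; do python3 -m pendant '[[1.5,0,0,0]]'|grep -E "posi|force"; python3 -m pendant '[[1.5,0,0,0]]'|grep -E "posi|force";python3 -m pendant '[[1,0,0,0]]'|grep -E "posi|force"; done; python3 - <<'E'
from vis import *
s=bot.observe();print(s["joint_efforts"],s["moment"])
i=grab_frame("side")["img"][:,:,::-1]
cv2.imwrite("pics/s19.png",cv2.resize(i[160:240,250:340],None,fx=7,fy=7,interpolation=cv2.INTER_CUBIC))
E
```

```text
position: [0.4726, 0.2193, 0.0375]
force: [-0.7, -0.0, 3.1]
position: [0.4726, 0.2193, 0.036]
force: [-0.2, -0.5, 3.2]
position: [0.4726, 0.2193, 0.0349]
force: [0.4, 0.1, 2.9]
[-9.65742714e-03 -8.51180363e+01 -1.29245603e+01 -2.26900846e+01
  3.71930713e-02 -1.77673381e-01  2.29491654e-02] [-0.07298304  0.10467342 -0.04617487]
```

View pics/s19.png

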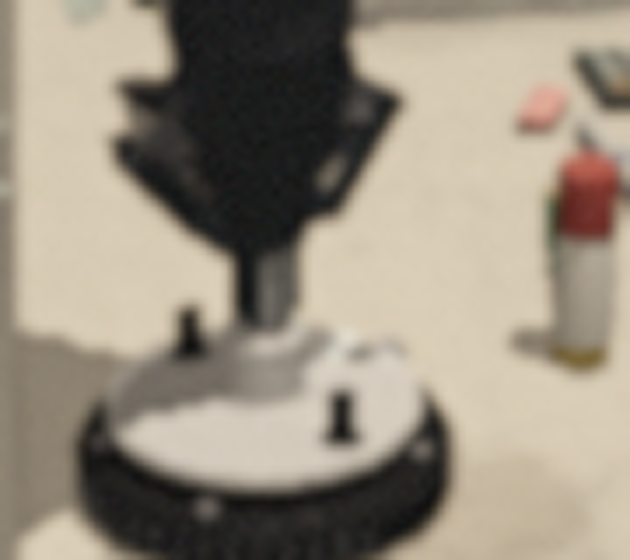

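Moving at about 3 N, roughly 8 mm down so far. I continue in 1 mm steps until the force rises at the stop.

```bash
for i in 1; do python3 -m pendant '[[1,0,0,0]]'|grep -E "posi|force"; python3 -m pendant '[[1,0,0,0]]'|grep -E "posi|force";python3 -m pendant '[[1,0,0,0]]'|grep -E "posi|force";python3 -m pendant '[[1,0,0,0]]'|grep -E "posi|force"; done
```

```text
position: [0.4726, 0.2193, 0.034]
force: [-0.9, -0.2, 3.6]
position: [0.4726, 0.2193, 0.033]
force: [-1.0, 0.2, 3.4]
position: [0.4726, 0.2193, 0.0319]
force: [-0.7, -1.2, 3.3]
position: [0.4727, 0.2194, 0.0311]
force: [-1.5, -1.8, 20.8]
```

The force rose to about 21 N at TCP 0.031, 12 mm below first contact, so this is the stop. I'll settle for one row, lift off and check.

```bash
python3 -m pendant '[[0,0,0,0]]'; python3 -m pendant '[[-5,0,0,0],[-15,0,0,0],[-30,0,0,0],[-40,0,0,0],[-10,-20,30,0],[0,-21.5,30.7,0],[0,-21.5,30.7,0],[0,-21.5,30.7,0],[0,-21.5,30.7,0],[0,-21.5,30.7,0],[0,-21.5,30.7,0],[0,0,0,0]]' && python3 - <<'E'
from vis import *
im=overlay("top","pics/o20.png",(.4722,.2194),35.3,35.,zu=.034,box=(270,380,205,295)); cv2.imwrite("pics/t20f.png",im)
im=overlay("side","pics/o20s.png",(.4722,.2194),35.3,35.,zu=.034,box=(250,330,190,250),k=9);cv2.imwrite("pics/s20f.png",im)
E
```

```text
clock: 21.38
position: [0.4727, 0.2193, 0.0312]
tool_rot: [0.743, 1.571, -0.291]
force: [-2.2, -0.6, 7.6]
grip_width: -0.0001
clock: 22.88
position: [0.454, -0.0435, 0.1316]
tool_rot: [-0.587, 1.57, -1.624]
force: [-0.5, 0.2, 1.1]
grip_width: 0.0004
```

View pics/o20.png

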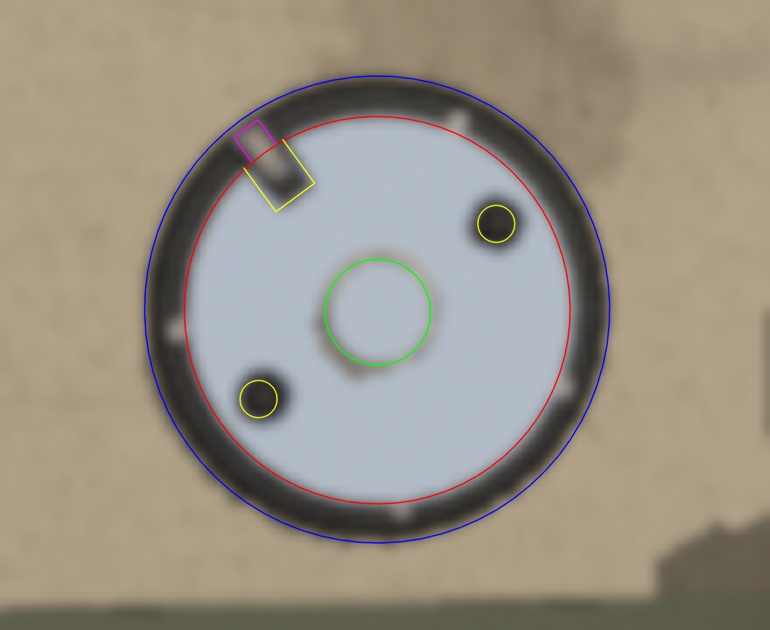

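View pics/o20s.png

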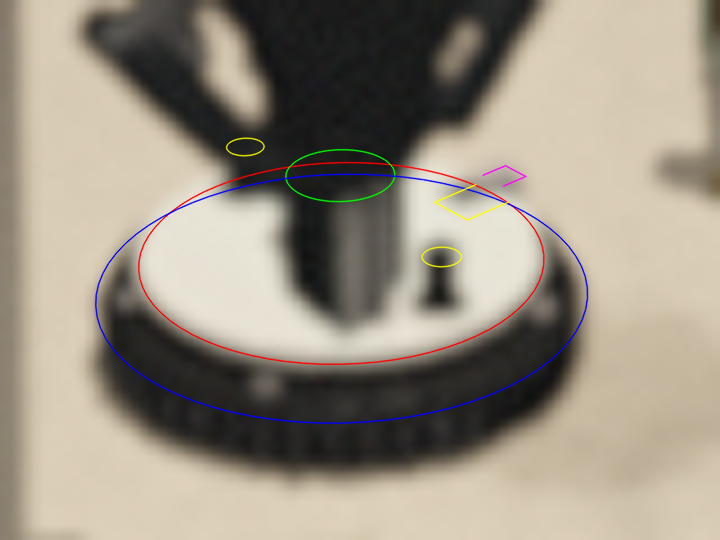

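View pics/s20f.png

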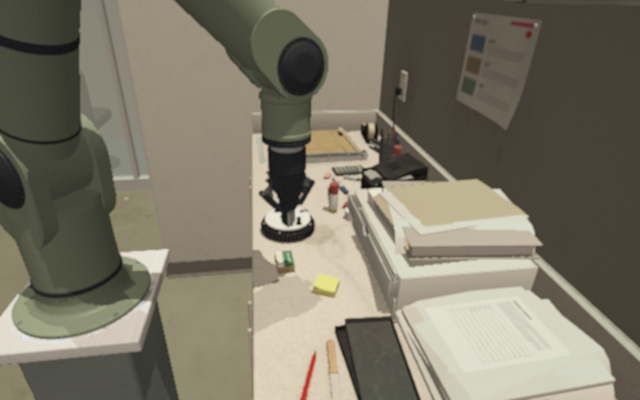

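View pics/t20f.png

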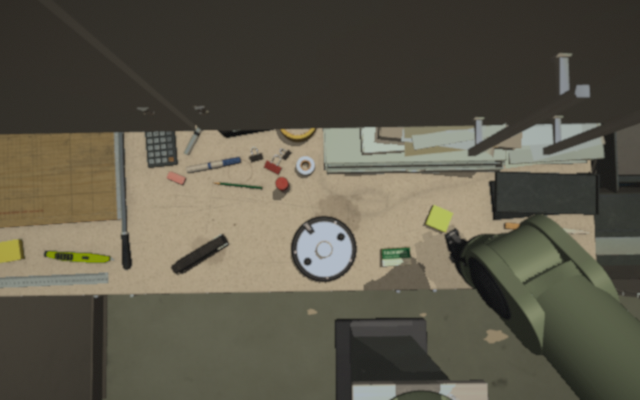

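The seated outline fits: the front rim at side crop row 365 matches the drawing for an underside of 34 mm. I'll raise the arm out of the way for a clean side view and compare the bystanders with the start.

```bash
python3 -m pendant '[[-40,0,0,0],[-40,0,0,0],[-40,0,0,0],[-40,0,0,0],[0,0,0,0],[0,0,0,0]]' && python3 - <<'E'
from vis import *
im=overlay("side","pics/o21s.png",(.4722,.2194),35.3,35.,zu=.034,box=(250,330,190,250),k=9)
t=grab_frame("top")["img"][:,:,::-1].astype(int); t0=cv2.imread("pics/top0.png").astype(int); s0=cv2.imread("pics/side0.png").astype(int)
boxes={"stapler":(165,235,230,280),"box":(375,415,240,272),"notes":(422,457,200,235),"glue":(272,292,173,195),"roll":(293,318,152,178),"clip":(262,284,158,175),"pencil":(208,268,176,194)}
for n,(a,b,c,d) in boxes.items():
  A=t0[c:d,a:b].astype(np.float32).mean(2);B=t[c:d,a:b].astype(np.float32).mean(2)
  print(n,"shift",np.round(cv2.phaseCorrelate(A,B,cv2.createHanningWindow(A.shape[::-1],cv2.CV_32F)),2))
E
```

```text
clock: 23.72
position: [0.454, -0.0402, 0.2907]
tool_rot: [-1.597, 1.57, -2.629]
force: [-0.8, -0.4, -0.4]
grip_width: -0.0002Traceback (most recent call last):
  File "<stdin>", line 7, in <module>
    return _wrapfunc(a, 'round', decimals=decimals, out=out)
    return _wrapit(obj, method, *args, **kwds)
    conv = _array_converter(obj)
ValueError: setting an array element with a sequence. The requested array has an inhomogeneous shape after 1 dimensions. The detected shape was (2,) + inhomogeneous part.
```

View pics/o21s.png

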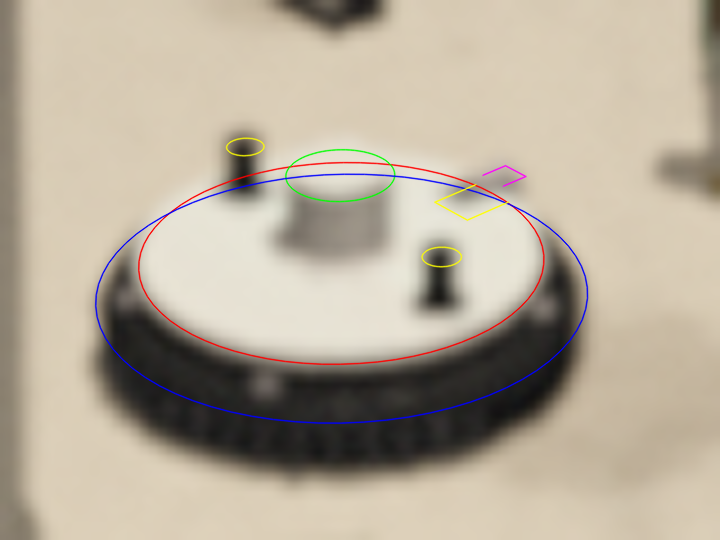

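```bash
python3 - <<'E'
from vis import *
s=grab_frame("side")["img"][:,:,::-1].mean(2); t=grab_frame("top")["img"][:,:,::-1].mean(2).astype(np.float32); t0=cv2.imread("pics/top0.png").mean(2).astype(np.float32); s0=cv2.imread("pics/side0.png").mean(2)
for u in(270,280,288,296,304):
  def edge(g):
    col=cv2.resize(g[205:240,u-1:u+2].mean(1).reshape(-1,1).astype(np.float32),(1,350),interpolation=cv2.INTER_LINEAR).ravel(); k=np.where(col<col.max()*.55)[0]
    return 205+k[0]/10
  print(u,edge(s0),edge(s),"d",edge(s)-edge(s0))
a=np.array([.4722,.2194-.064]); print("expected",proj("side",(*a,.04))-proj("side",(*a,.052)))
boxes={"stapler":(165,235,230,280),"box":(375,415,240,272),"notes":(422,457,200,235),"glue":(272,292,173,195),"roll":(293,318,152,178),"clip":(262,284,158,175),"pencil":(208,268,176,194)}
for n,(x,b,c,d) in boxes.items():
  A=t0[c:d,x:b].copy();B=t[c:d,x:b].copy()
  print(n,cv2.phaseCorrelate(A,B,cv2.createHanningWindow(A.shape[::-1],cv2.CV_32F)))
print(bot.observe()["clock"])
E
```

```text
270 223.0 226.9 d 3.9000000000000057
280 226.2 230.3 d 4.100000000000023
288 226.8 230.7 d 3.8999999999999773
296 225.8 229.8 d 4.0
304 222.9 226.7 d 3.799999999999983
expected [0.0717048  3.79805321]
stapler ((-0.04529652091243719, -0.008245119950696989), 0.9143281981680128)
box ((-0.2087816460803218, -0.17277043029805483), 0.6897410571575164)
notes ((-0.06768745743342564, -0.03516744839025776), 0.9391994641886817)
glue ((-0.013554499000154152, 0.014745872841571028), 0.995663904150327)
roll ((0.4198990674960559, 0.5576014881555267), 0.9084577698177762)
clip ((0.15556525280278244, 0.12680822794442115), 0.9285064019538738)
pencil ((-0.011337402010610731, 0.03234622261820164), 0.912477194821393)
23.925
```

```bash
python3 - <<'E'
from vis import *
t=grab_frame("top")["img"][:,:,::-1].astype(np.float32).mean(2); t0=cv2.imread("pics/top0.png").astype(np.float32).mean(2)
for n,(a,b,c,d) in {"roll":(288,323,146,183),"box":(372,418,238,274)}.items():
  A=t0[c:d,a:b];tm=A[4:-4,4:-4];r=cv2.matchTemplate(t[c:d,a:b].copy(),tm.copy(),cv2.TM_CCOEFF_NORMED);print(n,np.round(r[3:6,3:6],4),np.unravel_index(r.argmax(),r.shape),np.abs(A-t[c:d,a:b]).max())
E
```

```text
roll [[0.8062 0.8785 0.7984]
 [0.9113 0.9998 0.914 ]
 [0.7934 0.8759 0.806 ]] (np.int64(4), np.int64(4)) 10.333328
box [[0.7987 0.8455 0.8142]
 [0.8658 0.907  0.8665]
 [0.7607 0.7924 0.7469]] (np.int64(4), np.int64(4)) 57.333336
```

The bystanders have not moved; the staple box only has the arm's shadow on it. The disc is seated, so I'm handing in.

```bash
python3 -c "
from workcell import job_done
print(job_done())"
```

```text
the job is handed in; nothing more can be done
None
```

The disc is turned onto the drive key and pressed fully home. The arm is clear of everything, and I handed the job in at about 24 s of the 72 s allowed.

- **Turning:** I straddled a finger post with the fingertips, without gripping it, and pushed it about 95° clockwise. From above, the disc was then at 35.6° and the key at 35.0°, with the key showing in the notch.
- **Pressing:** I pressed on the middle of the hub with the fingers shut. The disc went down about 12 mm at about 3 N, and the force rose to about 21 N at the stop.
- **Last checks:** The disc's rim dropped 3.8–4.1 pixels evenly across its front in the side view, against 3.8 expected for the full 12 mm. That puts it seated and level. The bystanders match their starting picture. The one odd reading, for the label roll, was zero when I checked it again.

**Checks that disagreed:**
- The fingertips stood about 40 mm higher in the pictures than the reported tool position. I set all heights from the pictures and from contact instead.
- The force read near zero while resting on the hub early in the press. It read 3 N in motion, where the text says about 6 N.

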